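# Put a tray away in the roll-top dust store

### The arm

A 6-joint arm with a two-finger parallel gripper is mounted at the origin on the work surface. World frame = base frame: x ahead of the robot, y to its left, z up, the work surface at z = 0. Lengths are in m, angles in degrees, forces in N, time in s.
With the tool pointing down it reaches from about 0.35 to 0.875 m from the base axis. Payload 4.2 kg.
Tool frame: the origin (TCP) lies on the front face of the gripper's body, between the roots of the fingers; the fingertips stand 70 mm ahead of it and the grasp point (between the pads) lies 51 mm ahead of it (r.nose_length is the distance from the TCP to the fingertips, in m); z points along the fingers, y is the direction in which the jaws open and shut (so a half turn about z gives the same grasp; the last joint's range is limited). The gripper opens to 87 mm and grips with 3 to 60 N. Pads are 19 mm wide; open, the fingers measure 117 mm over their backs; the gripper's body (75 mm by 190 mm) begins 51 mm behind the grasp point.
Start: joints at [-52.219, 22.042, 0.453, 0, -68.411, -14.817], TCP at [0.244, -0.575, 0.292] pointing down, gripper open.
Joint ranges: [-179.83, 179.83], [-69.29, 118.12], [-61.27, 80.66], [-181.25, 117.63], [-171.15, -9.14], [-177.46, 177.46]. Speed limits (degrees/s): [159.86, 159.86, 180, 180, 180, 180].

### API

Orientations are given as a 3x3 rotation matrix whose columns are the frame's x, y, z axes.
In Python, from station import telemetry, capture, order, r gives the robot as it stands.
- The arm moves only by the tool drive_tool, never from a script. Its argument "series" is a list of rows, each a list of 4 numbers: the shift along the tool's x, y, z as a fraction of full scale, then the turn about the tool's z as a fraction of full scale. In form: [[dx, dy, dz, turn], ...]. A call has 1 to 10 rows; each row is the pose to reach, as a shift and turn from the pose commanded when the call began, along the tool's axes at that moment; what a row does not reach only later rows make up. Full scale, the value 1, is 0.12 m for a shift and 2 rad for a turn. A row lasts 1/8 s, in which the tool goes at most 62.5 mm and 10.7 degrees, less where a joint would pass 70% of its speed; a pose out of reach is approached as far as the arm can. A call with a number of a shift or a turn outside -1 to 1 is refused whole. A call with a gripper value outside its range is refused whole. "fingers" is the finger opening in mm, from 0 to 87, set as the call begins (left out, the last holds). The fingers move at their own pace and stop on an object; the grip force is fixed at half the most. Time passes only in rows, so rows that repeat a pose let the fingers close. It gives the time, the measured TCP pose, the force and the opening at its end, in the units of the state.
- telemetry.sense(): the state, without advancing time (a new reading comes with each control period).
- capture(name): name is "scene" or "top"; returns a dict with "color" (420x560x3 uint8, blue, green, red), "fx", "fy", "cx", "cy" (pixels), "eye" and "attitude" of the camera in the world. Camera axes: x right, y up, looking along -z (the intrinsics and any distortion apply to the point x, -y, -z); pixel columns grow to the right and rows downward; lengths in m; the calibration is good to about 2 mm. A picture is of the moment at which its call begins. There is no depth.
- order.finish_job(): hands the job in, once; it reports no verdict.
The state is a dict: "time_s": time; "joints": joint angles; "joint_velocities": joint speeds; "effort": joint torques, N m; "tcp_pos": TCP position; "ee_rot": TCP orientation; "wrist_force": force on the tool from outside, world axes, zero at the start; "moment": the same for the moment, N m; "gripper_width": opening from 0.0 (shut) to 1.0 (fully open).
Only numpy, scipy, OpenCV 4.12 (cv2) and the standard library are available. Lean on these libraries where they do the work, as an engineer would, in place of code of your own. Each camera call takes 0.05 s, during which the arm holds its last target. There are 200 camera calls.

### The job

Put the top tray of the stack away in the roll-top dust store: roll the tambour door fully open, lift the spacer plate off the tray and lay it squarely on the pile of spare spacer plates, stand the tray flat on the floor of the store, and roll the door fully shut again. Keep the tray level, set tray and plate down gently instead of dropping them, and leave the covered tray underneath and everything else on the bench and in the store where it is.

Things in the scene. Friction and masses are not known exactly. Their poses are not given: they have to be found in the camera images.
- store: Grey roll-top dust store fixed on the bench, half-round in side view: 326 deep (x), 334 wide (y), 183 high (mm). Origin: centre of its underside; -x is its front, z up. 12 mm side panels 310 apart; floor 25 above the bench, from x -145 to a false back at +59. A curtain of slats closes front and top. Fully open, the bay is open to the front and from above for x below -10; a fixed hood covers x above +15.
- store_floor (a point): On the floor of the store, a good place for a tray: store frame x -80, y 0, at the floor's height. Axes as the store's. A tray fits either way round.
- door (a joint): Angle (rad) that the curtain has rolled round its track: 0 shut, bottom rail down at the front; 1.48 open, rail on top, at a stop. Starts at 0 to 0.2, takes 2 to 7 N at the pull and stays where left. The track is round about a level axis along the store's y at x 0, z 20 mm: the pull's bar centre is at x = -192 sin(1.431 - q), z = 20 + 192 cos(1.431 - q) mm.
- pull (a point): Centre of the bar of the door's T-pull: steel bar 40 mm long along the store's y, 14 thick, flat ends, on a 10 mm post, 42 mm out from the middle of the bottom rail (28 tall, 10 thick). Can be pinched end to end from above, and turns between the fingers: the post points forward when shut, up when open. Axes as the store's when shut; they turn with the rail about y.
- tray_top_mid (a point): Centre (half-way up) of the top tray: black, 84 (x) by 58 (y) by 18 mm high (z), with a rim and shallow pockets of small parts; 0.10 to 0.16 kg. It stands on plate_low, 3 mm narrower on each side than the plates and 4 mm shorter at each end.
- plate_top_mid (a point): Centre of the spacer plate that covers the top tray, top of the stack: bare aluminium, 92 (x) by 64 (y) by 6 mm (z), about 0.1 kg. The stack from the bench up: tray_low 18, plate_low 6, tray_top 18, plate_top 6, in all 48 mm.
- pile_top_mid (a point): Centre of the upper of the two spare spacer plates of the pile (same plates, lying flat on each other on the bench, top 12 mm up). The removed plate goes on this one, edges in line (either way round). Stack and pile may have changed places.
- pile_low_mid (a point): Centre of the lower spare spacer plate, flat on the bench.
- plate_low_mid (a point): Centre of the lower spacer plate in the stack, under the top tray and over the lower tray; it stays.
- tray_low_mid (a point): Centre of the lower tray, the foot of the stack; it stays.
- tweezers_mid (a point): Bystander: steel tweezers lying along x between stack and pile, 112 by 11 by 6 mm; middle.
- jar_mid (a point): Bystander: amber glass jar, 48 mm across, 62 high; half-way up.
- dish_mid (a point): Bystander: round glass dish with lid, 78 mm across, 18 high; half-way up.
- loupe_mid (a point): Bystander: black eye loupe, 36 mm across, 32 high; half-way up.
- driver_mid (a point): Bystander: small screwdriver lying along its x, 150 mm long, 20 high; 8 mm above the bench.
- boxlet_mid (a point): Bystander: small clear box with white lid, 58 by 36 by 22 mm, on the store's floor by its left (+y) side panel; its middle.
Not all that is in view belongs to the job. What is shaped like the part that bears plate_top_mid but blue or orange is not meant.

How it is judged (in metres and radians):
On the way, in this order (a step that is already met when the one before it is completed fails the run):
1. the tambour door is rolled well open (at least 1.25 of its 1.48 rad) (value of joint door above 1.25 rad), for 0.2 s.
2. with the door open, the uncovered tray stands flat on the floor of the store, let go (x of tray_top_mid in the frame of store between -0.125 and 0.035 m and y of tray_top_mid in the frame of store between -0.13 and 0.13 m and z of tray_top_mid in the frame of store between 0.029 and 0.038 m and angle between tray_top_mid's own z axis and vertical below 0.08 rad and contact force between tray_top and the fingers below 0.2 N and value of joint door above 0.7 rad and horizontal distance between plate_top_mid and tray_top_mid above 0.08 m), for 0.2 s.
At the end, for the whole second after the job is handed in: Door shut to within 0.04 rad (6 mm); the tray flat on the store floor; its spacer plate flat on the pile, within 12 mm and 0.2 rad of the plate below it; the covered tray with its plate, and the two spare plates, within 15 mm of where they began; everything let go and at rest (value of joint door below 0.04 rad and x of tray_top_mid in the frame of store between -0.125 and 0.035 m and y of tray_top_mid in the frame of store between -0.13 and 0.13 m and z of tray_top_mid in the frame of store between 0.029 and 0.038 m and angle between tray_top_mid's own z axis and vertical below 0.08 rad and horizontal distance between plate_top_mid and pile_top_mid below 0.012 m and angle between the x axis of plate_top_mid and the x axis of pile_top_mid, either way round below 0.2 rad and z of plate_top_mid in the frame of pile_top_mid between 0.004 and 0.009 m and distance of each of plate_low_mid, tray_low_mid, pile_low_mid, pile_top_mid from where it was at the start of the episode below 0.015 m and linear speed of each of tray_top, plate_top below 0.03 m/s); the robot touches nothing.
It fails at once if the top tray is tilted more than 0.3 rad (angle between tray_top_mid's own z axis and vertical above 0.3 rad).
It fails at once if the top tray is dropped: it falls freely from more than about 15 mm (linear speed of tray_top above 0.55 m/s and contact force between tray_top and anything else below 0.05 N).
It fails at once if its spacer plate is dropped: it falls freely from more than about 15 mm (linear speed of plate_top above 0.55 m/s and contact force between plate_top and anything else below 0.05 N).
It fails at once if a bystander (tweezers, jar, dish, loupe, screwdriver, small box) is knocked more than 25 mm from its place (distance of any of tweezers_mid, jar_mid, dish_mid, loupe_mid, driver_mid, boxlet_mid from where it was at the start of the episode above 0.025 m).
It also fails if it takes over 72 s, if anything falls off the work surface, if the arm or the gripper's body presses on something with over 40 N, if the wrist force passes 120 N, or if a joint passes its speed limit or range.

## Working session

There is one attempt and no reset: what is moved stays moved. The work goes in short steps, Python scripts to look and compute and a tool call to move; the robot and the scene stay as the last step left them, time stands still between calls to the robot, and variables do not carry over. Pictures are saved under pics/ and viewed, about 8 in all and at most 12, crops included, and the job is handed in when it is done.

Besides the shell and the picture viewer there is one more tool, called after "Emit:" by a JSON object that holds its "fn" and its "kwargs", one argument or row to a line. drive_tool: Moves the arm, as the interface text tells. Shift numbers are shares of 0.12 m and turn numbers shares of 2 rad, none past 1 either way. Its arguments: {"type":"object","properties":{"series":{"type":"array","items":{"type":"array","items":{"type":"number","minimum":-1,"maximum":1}}},"fingers":{"type":"number"}},"required":["series"]}

```bash
ls; mkdir -p pics
cat > h.py <<'E'
import numpy as np, cv2
from station import telemetry, capture, order, r
def ray(c,u,v):
    d=np.array([(u-c['cx'])/c['fx'],-(v-c['cy'])/c['fy'],-1.0])
    return np.array(c['eye']),np.array(c['attitude'])@d
def onz(c,u,v,z):
    e,d=ray(c,u,v); return e+d*(z-e[2])/d[2]
def pix(c,p):
    q=np.array(c['attitude']).T@(np.array(p)-np.array(c['eye']))
    return c['cx']+c['fx']*q[0]/-q[2], c['cy']-c['fy']*q[1]/-q[2]
E
python3 - <<'E'
from h import *
import pickle
for n in ('scene','top'):
    c=capture(n); cv2.imwrite(f'pics/{n}0.png',c['color']); pickle.dump(c,open(f'{n}0.pkl','wb'))
    print(n,{k:(np.round(v,4).tolist()) for k,v in c.items() if k!='color'})
print(telemetry.sense())
E
```

```text
pics
scene {'fx': 409.8309, 'fy': 409.8309, 'cx': 279.799, 'cy': 208.2533, 'eye': [0.9957, 0.6299, 0.9164], 'attitude': [[-0.8081, -0.4154, 0.4176], [0.5889, -0.5839, 0.5588], [0.0117, 0.6975, 0.7165]]}
top {'fx': 417.9137, 'fy': 417.9137, 'cx': 287.685, 'cy': 214.2561, 'eye': [0.3591, -0.0119, 1.1097], 'attitude': [[-0.002, 0.9882, -0.1533], [-0.9998, 0.0009, 0.0184], [0.0183, 0.1533, 0.988]]}
{'time_s': 0.1, 'joints': array([-5.22189544e+01,  2.20847158e+01,  3.89418076e-01, -2.57872572e-02,
       -6.84098199e+01, -1.48165125e+01]), 'joint_velocities': array([ 0.05481561, -0.12137632,  0.20750505,  0.08671367,  0.0225883 ,
        0.0073214 ]), 'effort': array([-7.43054516e-04, -3.91688347e+01,  1.87935376e+01,  4.23186019e+00,
        1.35121500e-02, -6.90390516e-05]), 'tcp_pos': array([ 0.24372486, -0.57509711,  0.29129727]), 'ee_rot': array([[-9.20811272e-01, -3.90007658e-01, -7.93207026e-04],
       [-3.90008459e-01,  9.20809693e-01,  1.70639030e-03],
       [ 6.48874348e-05,  1.88062087e-03, -9.99998230e-01]]), 'wrist_force': array([ 0.19854011, -0.16362204,  0.30632086]), 'moment': array([ 0.00439119,  0.01343176, -0.0010623 ]), 'gripper_width': 0.9987669031972466}
```

View pics/scene0.png

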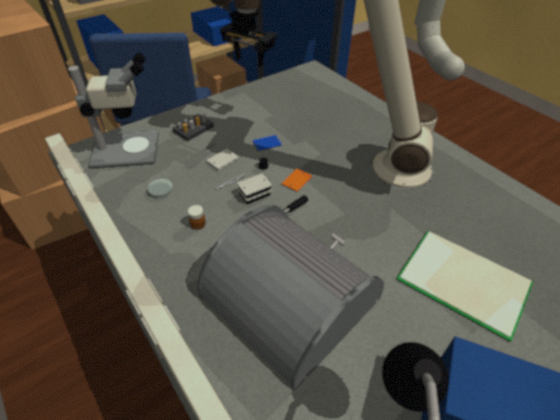

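View pics/top0.png

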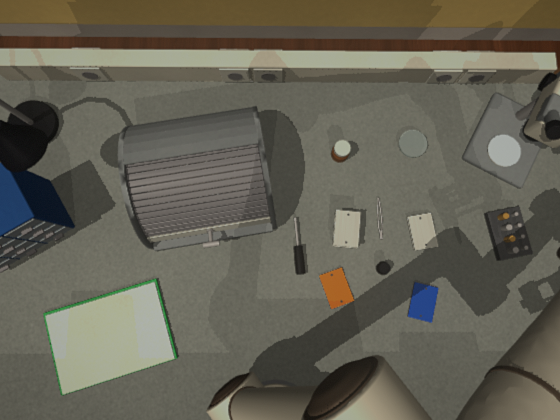

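The candidates in the top view are:
- Bright plate on the stack, (347,228)
- Bare pile plate, (421,231)
- Orange plate, (337,288)
- Blue plate, (423,302)

In the scene view, the plate at (254,187) has layers under it, so that one is the stack. The pile is at (222,160). The pull is at top (211,240) and scene (337,240). Next I'll measure and check with a close crop.

Run:
```python
from h import *
import pickle
T=pickle.load(open('top0.pkl','rb'));S=pickle.load(open('scene0.pkl','rb'))
im=T['color']
g=cv2.cvtColor(im,cv2.COLOR_BGR2GRAY)
for nm,(u,v),z in (('stack',(347,228),.048),('pile',(421,231),.012)):
    x0,y0=u-30,v-35
    c=im[y0:y0+70,x0:x0+60]; gg=g[y0:y0+70,x0:x0+60]
    t,m=cv2.threshold(gg,0,255,cv2.THRESH_OTSU)
    cs,_=cv2.findContours(m,cv2.RETR_EXTERNAL,cv2.CHAIN_APPROX_NONE)
    k=max(cs,key=cv2.contourArea)[:,0]+[x0,y0]
    P=np.array([onz(T,a,b,z)[:2] for a,b in k])
    (cx,cy),wh,an=cv2.minAreaRect((P*1000).astype(np.float32))
    print(nm,t,np.round([cx,cy],1),np.round(wh,1),an)
a=cv2.resize(im[95:260,105:290],None,fx=4,fy=4,interpolation=cv2.INTER_CUBIC)[:600]
b=cv2.resize(im[195:320,280:450],None,fx=4.6,fy=4.6,interpolation=cv2.INTER_CUBIC)
cv2.imwrite('pics/a.png',a[:,:800]);cv2.imwrite('pics/b.png',b[:600,:800])
c=cv2.resize(S['color'][140:390,180:400],None,fx=2.4,fy=2.4,interpolation=cv2.INTER_CUBIC);cv2.imwrite('pics/c.png',c)
print(a.shape,b.shape,c.shape)
```

```text
stack 136.0 [ 486.4 -182.5] [63.3 94.2] 84.36363220214844
pile 130.0 [ 484.6 -390.8] [91.  63.3] 9.438698768615723
(600, 740, 3) (575, 782, 3) (600, 528, 3)
```

View pics/a.png

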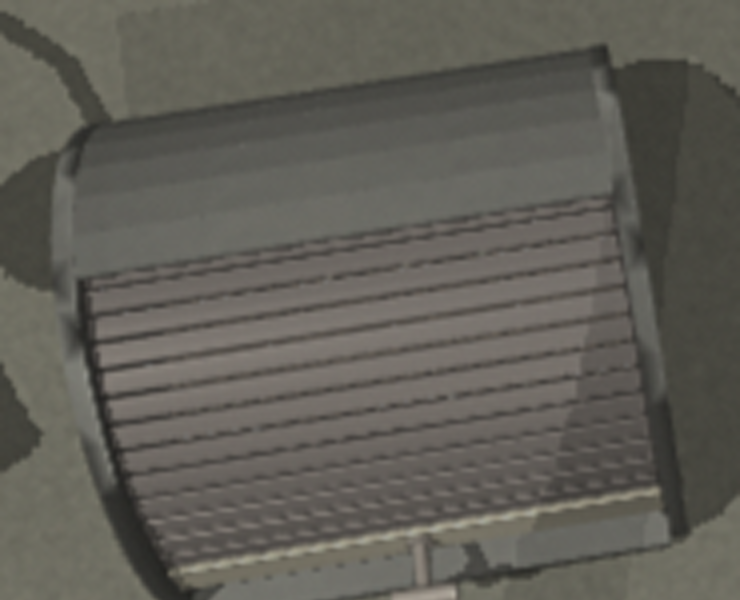

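View pics/b.png

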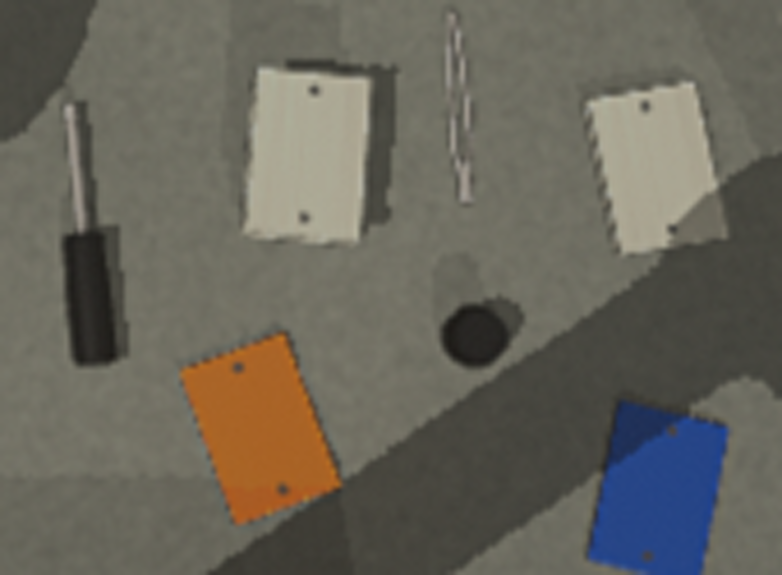

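View pics/c.png

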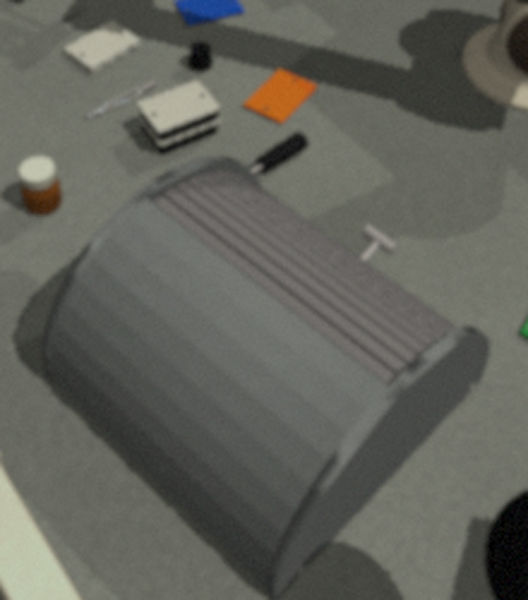

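Crop b confirms the choice: the stack is at crop (308,155), casts a tall shadow, and shows black and white layers in the scene crop. The pile is at crop (657,168), the orange and blue plates are decoys, and the tweezers are between stack and pile. The T-pull is clear in both views. Next I'll compute positions.

Run:
```python
from h import *
import pickle
T=pickle.load(open('top0.pkl','rb'));S=pickle.load(open('scene0.pkl','rb'))
def cor(nm,L,z):
    P=np.array([onz(T,280+(x+.5)/4.6-.5,195+(y+.5)/4.6-.5,z)[:2] for x,y in L])*1000
    l=(P[0]+P[1]-P[2]-P[3])/2; w=(P[0]+P[3]-P[1]-P[2])/2
    print(nm,P.mean(0).round(1),'len',np.linalg.norm(l).round(1),np.linalg.norm(w).round(1),'yaw',np.degrees(np.arctan2(l[1],l[0])).round(1),np.degrees(np.arctan2(-w[0],w[1])).round(1))
cor('stack',[(258,66),(371,75),(359,243),(245,235)],.048)
cor('pile',[(587,100),(695,83),(727,237),(622,255)],.012)
for p,q in (((95,125),(600,47)),((85,283),(612,203)),((125,447),(640,370)),((170,585),(660,490))):
    A=onz(T,105+p[0]/4,95+p[1]/4,.1);B=onz(T,105+q[0]/4,95+q[1]/4,.1);d=A-B
    print('yaw store',np.degrees(np.arctan2(-d[0],d[1])))
# pull bar
def bar(C,x0,y0,x1,y1,th):
    g=cv2.cvtColor(C['color'],cv2.COLOR_BGR2GRAY)[y0:y1,x0:x1]; print(g.max())
    print(g)
bar(T,200,232,224,250,0); bar(S,326,228,352,252,0)
```

```text
stack [ 488.  -182.8] len 95.0 63.5 yaw -5.6 -4.3
pile [ 484.2 -390.8] len 91.0 63.3 yaw 9.4 9.3
yaw store 9.602459796390129
yaw store 9.20560627679945
yaw store 8.821366743579956
yaw store 11.144012129523631
166
[[114 113 114 113 110 111 104  94 119 134 121  85  83 101 111 111 111 111
  111 112 111  82  71  71]
 [112 105 105 110 103 104 103  94 114 132 123  91  87 109 114 112 110 111
  111 113 113  92  74  71]
 [111  96  93 107 111 112 112 111 115 132 124  94  81 106 113 111 112 111
  111 112 114 112  84  73]
 [113 111 111 110 111 111 113 112 113 132 124  99  83 107 114 112 112 110
  110 111 113 107  81  73]
 [112 112 111 111 109 111 112 112 110 130 127 103  87 108 112 111 111 112
  112 114 113  85  72  72]
 [111 111 111 112 112 113 112 111 105 128 128 106  86 106 111 111 111 112
  114 108 105  79  73  73]
 [111 111 111 112 111 112 112 111 101 128 130 110  83 105 111 111 112 107
  105  81  72  68  67  68]
 [111 112 112 112 111 111 111 110 101 127 131 113  83 100 107 105  99  77
   70  63  62  66  63  56]
 [112 113 112 113 112 110 112 107  91 118 126 109  78  89  88  84  76  72
   71
[... 2852 characters left out ...]
98  99 104
  112 113 115 116 115 114 117 117]
 [ 99  96  98 100 118 141 153 149 134 120 116 116 115 113 111 109 106 109
  112 115 115 117 113 114 116 113]
 [101  99  98 103 121 139 145 133 124 113 115 116 116 115 113 111 114 116
  114 117 116 114 114 111 114 115]
 [ 99 101 102 105 111 123 123 118 113 114 113 114 116 113 116 114 115 117
  116 117 118 114 115 115 116 118]
 [102 101 104 101 101 103 105 104 109 116 112 117 118 116 115 116 118 117
  120 119 119 115 112 115 119 117]
 [101 100 100 100  99  98  97 102 105 110 112 114 114 118 115 115 113 118
  116 115 116 113 115 115 114 116]
 [102 103 104 103 100  99  99  97  98 106 110 114 117 117 116 115 115 117
  114 117 114 115 113 116 114 115]]
```

```bash
cat >> h.py <<'E'
def tri(A,a,B,b):
    e1,d1=ray(A,*a);e2,d2=ray(B,*b);d1=d1/np.linalg.norm(d1);d2=d2/np.linalg.norm(d2)
    s=np.linalg.lstsq(np.c_[d1,-d2],e2-e1,rcond=None)[0]
    p,q=e1+s[0]*d1,e2+s[1]*d2
    return (p+q)/2,np.linalg.norm(p-q)
E
python3 - <<'E'
from h import *
import pickle
T=pickle.load(open('top0.pkl','rb'));S=pickle.load(open('scene0.pkl','rb'))
p,e=tri(T,(210.6,244.0),S,(338.6,238.2)); print(p,e)
for yaw in (9.3,):
    c,s=np.cos(np.radians(yaw)),np.sin(np.radians(yaw)); R=np.array([[c,-s],[s,c]])
    cs=np.clip((p[2]-.02)/.192,-1,1); q=1.431-np.arccos(cs); x=-.192*np.sin(1.431-q)
    o=p[:2]-R@[x,0]; print('q',q,'store',o)
    for z in (p[2]-.006,p[2],p[2]+.006): print(z,onz(T,210.6,244,z),onz(S,338.6,238.2,z))
    # check predicted outline: 4 corners bottom, top hood line edges
    for nm,l in (('FR',(-.163,-.167,0.0)),('FL',(-.163,.167,0)),('BR',(.163,-.167,.0)),('BL',(.163,.167,.0)),('hoodR',(.0,-.155,.18)),('hoodL',(.0,.155,.18))):
        w=np.r_[o+R@l[:2],l[2]]; print(nm,np.round(pix(T,w),1),np.round(pix(S,w),1))
E
```

```text
[0.44513954 0.15839636 0.07904775] 0.001011199419028737
q 0.17281070425741252 store [0.62543288 0.18792053]
0.0730477491465068 [0.44528655 0.1597545  0.07304775] [0.44157118 0.15467231 0.07304775]
0.07904774914650681 [0.44478784 0.15876089 0.07904775] [0.44551352 0.15805379 0.07904775]
0.08504774914650681 [0.44428914 0.15776728 0.08504775] [0.44945585 0.16143526 0.08504775]
FR [276.7 228.9] [287.8 228.4]
FL [151.7 249.2] [381.  297.3]
BR [258.1 114.3] [200.2 295.3]
BL [138.  132.3] [294.7 388.8]
hoodR [259.7 151.1] [247.1 217.5]
hoodL [124.7 171.9] [347.2 294.9]
```

Measured store position is (0.625, 0.188) with yaw 9.3°, and the predicted corners match the images. The door is at q≈0.17 and the pull bar at (0.445, 0.158, 0.079). I'll turn the tool to the store's axes and travel over to the pull.

Emit:
{"fn": "drive_tool", "kwargs": {
  "series": [
    [0,0,0,0.06],
    [0,0,0,0.119],
    [0,0,0,0.119]
  ],
  "fingers": 87
}}

```text
time_s: 0.48
tcp_pos: [0.2437, -0.5752, 0.2917]
ee_rot: [[-0.987, -0.163, -0.001], [-0.163, 0.987, 0.001], [0.0, 0.001, -1.0]]
wrist_force: [0.3, -1.1, -0.8]
gripper_width: 0.999
```

Emit:
{"fn": "drive_tool", "kwargs": {
  "series": [
    [-0.2,0.3,0,0],
    [-0.5,0.65,0,0],
    [-0.8,0.96,0,0]
  ]
}}

```text
time_s: 0.85
tcp_pos: [0.3202, -0.4448, 0.2921]
ee_rot: [[-0.987, -0.164, -0.0], [-0.164, 0.987, 0.0], [0.0, 0.0, -1.0]]
wrist_force: [0.5, -0.6, 1.1]
gripper_width: 0.997
```

Emit:
{"fn": "drive_tool", "kwargs": {
  "series": [
    [-0.25,0.32,0,0],
    [-0.5,0.64,0,0],
    [-0.8,0.96,0,0]
  ]
}}

```text
time_s: 1.23
tcp_pos: [0.3963, -0.3155, 0.2923]
ee_rot: [[-0.986, -0.164, 0.0], [-0.164, 0.986, -0.0], [-0.0, -0.0, -1.0]]
wrist_force: [0.5, -0.2, -0.5]
gripper_width: 0.995
```

Emit:
{"fn": "drive_tool", "kwargs": {
  "series": [
    [-0.25,0.32,0,0],
    [-0.5,0.64,0,0],
    [-0.8,0.96,0,0]
  ]
}}

```text
time_s: 1.6
tcp_pos: [0.4723, -0.1862, 0.2924]
ee_rot: [[-0.986, -0.164, 0.0], [-0.164, 0.986, -0.0], [-0.0, -0.0, -1.0]]
wrist_force: [-0.7, -1.5, -0.7]
gripper_width: 1.0
```

Emit:
{"fn": "drive_tool", "kwargs": {
  "series": [
    [-0.08,0.32,0,0],
    [-0.16,0.64,0,0],
    [-0.24,0.96,0,0]
  ]
}}

```text
time_s: 1.98
tcp_pos: [0.4817, -0.068, 0.2922]
ee_rot: [[-0.986, -0.164, -0.0], [-0.164, 0.986, 0.0], [0.0, 0.0, -1.0]]
wrist_force: [-0.8, -0.3, 0.6]
gripper_width: 1.0
```

Emit:
{"fn": "drive_tool", "kwargs": {
  "series": [
    [0,0.32,0,0],
    [0,0.64,0,0],
    [0,0.96,0,0],
    [0,0.96,0,0]
  ]
}}

```text
time_s: 2.48
tcp_pos: [0.4628, 0.0461, 0.2923]
ee_rot: [[-0.986, -0.168, 0.0], [-0.168, 0.986, 0.0], [-0.0, 0.0, -1.0]]
wrist_force: [0.2, 0.5, 0.6]
gripper_width: 1.002
```

```bash
cat >> h.py <<'E'
def go(x,y,z,yaw=None):
    """print tool-axis shift (scale units) and turn to a TCP target; yaw = heading (deg) of tool y from world y"""
    s=telemetry.sense(); R=np.array(s['ee_rot']); d=R.T@(np.array([x,y,z])-s['tcp_pos'])/.12
    cur=np.degrees(np.arctan2(-R[0,1],R[1,1]))
    print('t',round(s['time_s'],2),'tcp',np.round(s['tcp_pos'],4),'yaw',round(cur,2),'j6',round(s['joints'][5],1),'F',np.round(s['wrist_force'],1),'w',round(s['gripper_width']*87,1))
    t=0 if yaw is None else -np.radians((yaw-cur+90)%180-90)/2
    print('shift',np.round(d,3),'turn',round(t,4))
E
python3 -c "
from h import *
go(.4451,.1584,.135,9.3)"
```

```text
t 2.48 tcp [0.4628 0.0461 0.2923] yaw 9.65 j6 -106.1 F [0.2 0.5 0.6] w 87.2
shift [-0.011  0.947  1.311] turn 0.0031
```

Emit:
{"fn": "drive_tool", "kwargs": {
  "series": [
    [0,0.35,0,0.003],
    [-0.01,0.7,0.1,0.003],
    [-0.011,0.947,0.4,0.003],
    [-0.011,0.947,0.6,0.003],
    [-0.011,0.947,0.6,0.003]
  ]
}}

```text
time_s: 3.1
tcp_pos: [0.4452, 0.1557, 0.2186]
ee_rot: [[-0.988, -0.157, -0.004], [-0.157, 0.988, -0.003], [0.004, -0.002, -1.0]]
wrist_force: [0.0, -0.1, 0.3]
gripper_width: 0.998
```

```bash
python3 -c "
from h import *
go(.4451,.1584,.135,9.3)
c=capture('scene');im=c['color'];cv2.imwrite('pics/d.png',np.hstack([cv2.resize(im[150:300,260:420],None,fx=4,fy=4,interpolation=2)]))"
```

```text
t 3.1 tcp [0.4452 0.1557 0.2186] yaw 9.03 j6 -120.0 F [ 0.  -0.1  0.3] w 86.8
shift [-0.006  0.024  0.697] turn -0.0024
```

View pics/d.png

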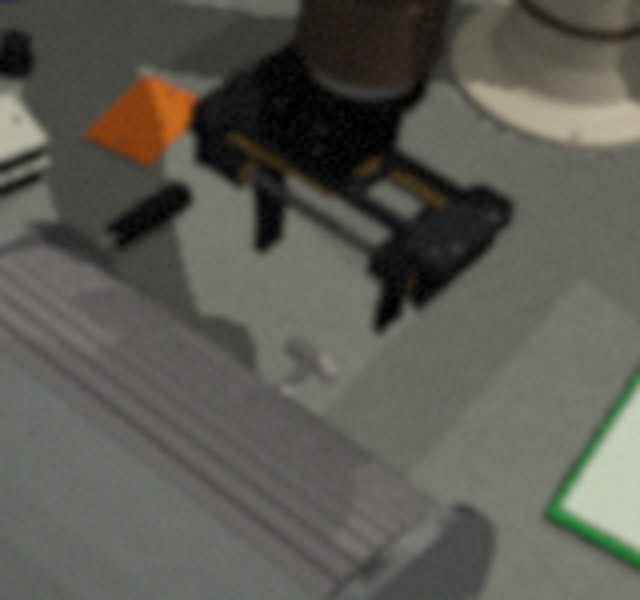

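The picture shows the open fingers straddling the pull, which is at crop (310,360), and squared to the store. I'll descend and pinch.

Emit:
{"fn": "drive_tool", "kwargs": {
  "series": [
    [-0.006,0.024,0.3,-0.002],
    [-0.006,0.024,0.6,-0.002],
    [-0.006,0.024,0.697,-0.002],
    [-0.006,0.024,0.697,-0.002]
  ]
}}

```text
time_s: 3.65
tcp_pos: [0.4469, 0.1595, 0.1372]
ee_rot: [[-0.987, -0.16, 0.001], [-0.16, 0.987, 0.0], [-0.001, -0.0, -1.0]]
wrist_force: [-0.3, 0.1, -0.2]
gripper_width: 1.001
```

Emit:
{"fn": "drive_tool", "kwargs": {
  "series": [
    [0,0,0,0],
    [0,0,0,0],
    [0,0,0,0],
    [0,0,0,0],
    [0,0,0,0],
    [0,0,0,0]
  ],
  "fingers": 30
}}

```text
time_s: 4.4
tcp_pos: [0.4465, 0.158, 0.1366]
ee_rot: [[-0.987, -0.162, -0.001], [-0.162, 0.987, -0.004], [0.001, -0.004, -1.0]]
wrist_force: [3.8, -7.0, -0.4]
gripper_width: 0.454
```

```bash
python3 -c "
from h import *
go(.4451,.1584,.135,9.3)
a0=1.431-.173
for q in np.linspace(.173,1.49,11)[1:]:
    a=1.431-q; print(round(q,2),'toolx',round(-(-.192*np.sin(a)+.192*np.sin(a0))/.12,3),'toolz',round(-(.192*np.cos(a)-.192*np.cos(a0))/.12,3))
"
```

```text
t 4.4 tcp [0.4465 0.158  0.1366] yaw 9.32 j6 -120.1 F [ 3.8 -7.  -0.4] w 39.5
shift [0.011 0.005 0.013] turn 0.0001
0.3 toolx -0.078 toolz -0.196
0.44 toolx -0.181 toolz -0.379
0.57 toolx -0.307 toolz -0.548
0.7 toolx -0.454 toolz -0.699
0.83 toolx -0.62 toolz -0.829
0.96 toolx -0.801 toolz -0.936
1.09 toolx -0.995 toolz -1.018
1.23 toolx -1.198 toolz -1.074
1.36 toolx -1.406 toolz -1.103
1.49 toolx -1.617 toolz -1.105
```

Emit:
{"fn": "drive_tool", "kwargs": {
  "series": [
    [-0.04,0,-0.1,0],
    [-0.078,0,-0.196,0],
    [-0.13,0,-0.288,0],
    [-0.181,0,-0.379,0],
    [-0.244,0,-0.464,0],
    [-0.307,0,-0.548,0],
    [-0.38,0,-0.624,0],
    [-0.454,0,-0.699,0],
    [-0.62,0,-0.829,0],
    [-0.62,0,-0.829,0]
  ]
}}

```text
time_s: 5.65
tcp_pos: [0.5203, 0.1704, 0.2382]
ee_rot: [[-0.987, -0.16, -0.0], [-0.16, 0.987, -0.003], [0.001, -0.003, -1.0]]
wrist_force: [-0.9, -5.6, 5.4]
gripper_width: 0.455
```

```bash
cat >> h.py <<'E'
O=np.array([.6254,.1879]);Y=np.radians(9.3)
RS=np.array([[np.cos(Y),-np.sin(Y)],[np.sin(Y),np.cos(Y)]])
def store():
    s=telemetry.sense();l=RS.T@(np.array(s['tcp_pos'])[:2]-O);z=s['tcp_pos'][2]-.056
    print('store xy',np.round(l,4),'bar z',round(z,4),'q',round(1.431-np.arctan2(-l[0],z-.02),3),'rad',round(np.hypot(l[0],z-.02),4),'F',np.round(s['wrist_force'],1),'w',round(s['gripper_width']*87,1),'t',s['time_s'])
E
python3 -c "
from h import *
store()"
```

```text
store xy [-0.1066 -0.0003] bar z 0.1822 q 0.85 rad 0.1941 F [-0.9 -5.6  5.4] w 39.6 t 5.65
```

Emit:
{"fn": "drive_tool", "kwargs": {
  "series": [
    [-0.09,0,-0.055,0],
    [-0.181,0,-0.107,0],
    [-0.278,0,-0.15,0],
    [-0.375,0,-0.189,0],
    [-0.476,0,-0.219,0],
    [-0.578,0,-0.245,0],
    [-0.68,0,-0.261,0],
    [-0.786,0,-0.274,0],
    [-0.98,0,-0.276,0],
    [-0.985,0,-0.276,0]
  ]
}}

```text
time_s: 6.9
tcp_pos: [0.6393, 0.1904, 0.2723]
ee_rot: [[-0.987, -0.161, 0.007], [-0.161, 0.987, 0.0], [-0.007, -0.001, -1.0]]
wrist_force: [2.6, -2.7, 5.1]
gripper_width: 0.453
```

```bash
python3 -c "
from h import *
store()"
```

```text
store xy [0.0141 0.0002] bar z 0.2163 q 1.503 rad 0.1968 F [ 2.6 -2.7  5.1] w 39.5 t 6.9
```

Door at the stop. I'll release, rise and travel to above the stack.

Emit:
{"fn": "drive_tool", "kwargs": {
  "series": [
    [0,0,0,0],
    [0,0,0,0],
    [0,0,0,0],
    [0,0,-0.25,0],
    [0,0,-0.5,0],
    [0,0,-0.5,0]
  ],
  "fingers": 87
}}

```text
time_s: 7.65
tcp_pos: [0.637, 0.191, 0.3322]
ee_rot: [[-0.987, -0.161, 0.005], [-0.161, 0.987, 0.003], [-0.006, 0.002, -1.0]]
wrist_force: [0.4, -0.1, -0.1]
gripper_width: 0.98
```

Emit:
{"fn": "drive_tool", "kwargs": {
  "series": [
    [0.19,-0.32,0,0],
    [0.38,-0.64,0,0],
    [0.58,-0.96,0,0]
  ]
}}

```text
time_s: 8.02
tcp_pos: [0.5849, 0.0646, 0.3278]
ee_rot: [[-0.987, -0.161, -0.002], [-0.161, 0.987, -0.0], [0.002, 0.0, -1.0]]
wrist_force: [0.2, 0.0, 0.8]
gripper_width: 0.999
```

Emit:
{"fn": "drive_tool", "kwargs": {
  "series": [
    [0.19,-0.32,0,0],
    [0.38,-0.64,0,0],
    [0.58,-0.96,0,0]
  ]
}}

```text
time_s: 8.4
tcp_pos: [0.5346, -0.0603, 0.3281]
ee_rot: [[-0.987, -0.16, -0.002], [-0.16, 0.987, 0.0], [0.002, 0.001, -1.0]]
wrist_force: [0.4, -0.5, -0.0]
gripper_width: 0.999
```

Emit:
{"fn": "drive_tool", "kwargs": {
  "series": [
    [0.19,-0.32,0,0.06],
    [0.38,-0.64,0.2,0.127],
    [0.58,-0.94,0.4,0.127],
    [0.58,-0.94,0.6,0.127],
    [0.58,-0.94,0.6,0.127]
  ]
}}

```text
time_s: 9.02
tcp_pos: [0.4835, -0.1818, 0.2547]
ee_rot: [[-0.996, 0.094, -0.006], [0.094, 0.996, 0.001], [0.006, 0.0, -1.0]]
wrist_force: [0.3, 0.1, 0.4]
gripper_width: 1.0
```

```bash
python3 -c "
from h import *
go(.488,-.1825,.113,-5.3)
import pickle
S0=pickle.load(open('scene0.pkl','rb'))
c=capture('scene');im=c['color'];cv2.imwrite('pics/e.png',cv2.resize(im[110:310,190:400],None,fx=3,fy=3,interpolation=2))"
```

```text
t 9.03 tcp [ 0.4835 -0.1818  0.2547] yaw -5.41 j6 -92.8 F [0.3 0.1 0.4] w 87.0
shift [-0.045 -0.003  1.181] turn -0.0009
```

View pics/e.png

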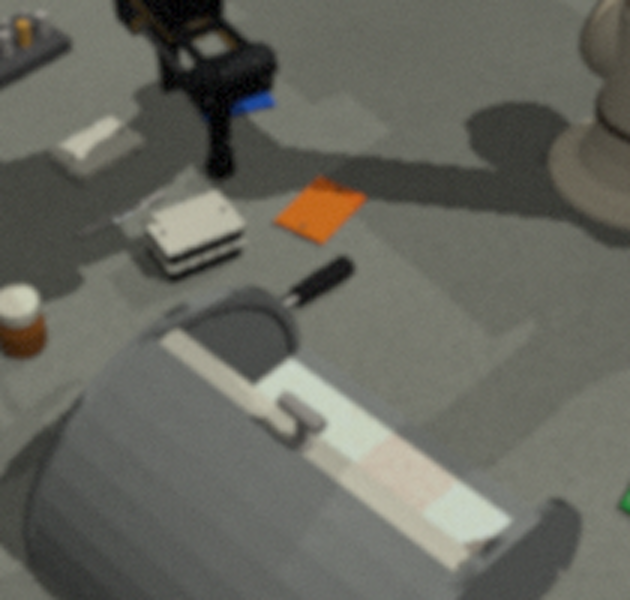

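The door is fully open, with the pull on top at crop (300,410), and the stack is undisturbed at crop (195,230). I'll cross-check the stack position with the other view before closing.

Run:
```python
from h import *
import pickle
S=pickle.load(open('scene0.pkl','rb'))
g=cv2.cvtColor(S['color'],cv2.COLOR_BGR2GRAY)
for nm,(x0,y0,x1,y1),z in (('stack',(232,168,278,206),.048),('pile',(202,146,244,174),.012)):
    c=g[y0:y1,x0:x1]; t,m=cv2.threshold(c,0,255,cv2.THRESH_OTSU)
    k=max(cv2.findContours(m,cv2.RETR_EXTERNAL,cv2.CHAIN_APPROX_NONE)[0],key=cv2.contourArea)[:,0]+[x0,y0]
    P=np.array([onz(S,a,b,z)[:2] for a,b in k]); print(nm,t,[np.round(v,1) for v in cv2.minAreaRect((P*1000).astype(np.float32))])
```

```text
stack 133.0 [array([ 490.3, -183.1]), array([67.2, 94.5]), np.float64(84.3)]
pile 132.0 [array([ 487.8, -389.5]), array([91.7, 71.4]), np.float64(10.0)]
```

Emit:
{"fn": "drive_tool", "kwargs": {
  "series": [
    [-0.045,-0.003,0.3,0],
    [-0.045,-0.003,0.6,0],
    [-0.045,-0.003,0.8,0],
    [-0.045,-0.003,0.8,0]
  ]
}}

```text
time_s: 9.57
tcp_pos: [0.4904, -0.182, 0.1605]
ee_rot: [[-0.996, 0.092, -0.003], [0.092, 0.996, 0.0], [0.003, -0.0, -1.0]]
wrist_force: [0.3, 0.3, 0.7]
gripper_width: 1.002
```

Emit:
{"fn": "drive_tool", "kwargs": {
  "series": [
    [0,0,0.2,0],
    [0,0,0.38,0],
    [0,0,0.395,0],
    [0,0,0.395,0]
  ]
}}

```text
time_s: 10.07
tcp_pos: [0.4918, -0.1826, 0.1154]
ee_rot: [[-0.996, 0.092, 0.003], [0.092, 0.996, -0.001], [-0.003, -0.0, -1.0]]
wrist_force: [-0.5, -0.1, -0.5]
gripper_width: 1.0
```

```bash
python3 -c "
from h import *
go(.488,-.1825,.113,-5.3)"
```

```text
t 10.07 tcp [ 0.4918 -0.1826  0.1154] yaw -5.29 j6 -92.7 F [-0.5 -0.1 -0.5] w 87.0
shift [ 0.031 -0.002  0.02 ] turn 0.0001
```

Emit:
{"fn": "drive_tool", "kwargs": {
  "series": [
    [0.02,0,0.01,0],
    [0.02,0,0.01,0],
    [0.02,0,0.01,0],
    [0.02,0,0.01,0]
  ]
}}

```text
time_s: 10.58
tcp_pos: [0.4882, -0.1824, 0.1128]
ee_rot: [[-0.996, 0.093, 0.0], [0.093, 0.996, -0.0], [-0.0, -0.0, -1.0]]
wrist_force: [0.8, -0.7, -0.2]
gripper_width: 0.998
```

```bash
python3 -c "
from h import *
go(.488,-.1825,.113,-5.3)"
```

```text
t 10.57 tcp [ 0.4882 -0.1824  0.1128] yaw -5.34 j6 -92.7 F [ 0.8 -0.7 -0.2] w 86.8
shift [ 0.002 -0.001 -0.002] turn -0.0004
```

Emit:
{"fn": "drive_tool", "kwargs": {
  "series": [
    [0,0,0,0],
    [0,0,0,0],
    [0,0,0,0],
    [0,0,0,0],
    [0,0,0,0],
    [0,0,0,0]
  ],
  "fingers": 55
}}

```text
time_s: 11.32
tcp_pos: [0.4882, -0.1824, 0.1126]
ee_rot: [[-0.996, 0.093, -0.0], [0.093, 0.996, -0.0], [0.0, -0.0, -1.0]]
wrist_force: [-0.0, -0.4, -0.8]
gripper_width: 0.73
```

```bash
python3 -c "
from h import *
go(.4850,-.3906,.083,9.4)"
```

```text
t 11.32 tcp [ 0.4882 -0.1824  0.1126] yaw -5.34 j6 -92.7 F [-0.  -0.4 -0.8] w 63.5
shift [-0.135 -1.73   0.246] turn -0.1286
```

Emit:
{"fn": "drive_tool", "kwargs": {
  "series": [
    [0,0,-0.05,0],
    [0,0,-0.15,0],
    [0,0,-0.3,0],
    [0,0,-0.5,0],
    [0,0,-0.5,0]
  ]
}}

```text
time_s: 11.95
tcp_pos: [0.4894, -0.1825, 0.1751]
ee_rot: [[-0.996, 0.093, 0.006], [0.093, 0.996, -0.001], [-0.006, -0.0, -1.0]]
wrist_force: [-0.3, -0.1, -2.2]
gripper_width: 0.73
```

Emit:
{"fn": "drive_tool", "kwargs": {
  "series": [
    [0,-0.15,0,0],
    [0,-0.35,0,-0.03],
    [0,-0.55,0,-0.06],
    [-0.06,-0.75,0,-0.09],
    [-0.07,-0.865,0,-0.1286],
    [-0.07,-0.865,0,-0.1286]
  ]
}}

```text
time_s: 12.7
tcp_pos: [0.486, -0.2878, 0.1713]
ee_rot: [[-0.987, -0.16, -0.002], [-0.16, 0.987, 0.001], [0.002, 0.001, -1.0]]
wrist_force: [-0.1, -0.4, -0.7]
gripper_width: 0.73
```

```bash
python3 -c "
from h import *
go(.4855,-.3905,.083,9.4)"
```

```text
t 12.7 tcp [ 0.486  -0.2878  0.1713] yaw 9.2 j6 -66.6 F [-0.1 -0.4 -0.7] w 63.5
shift [ 0.139 -0.845  0.735] turn -0.0017
```

Emit:
{"fn": "drive_tool", "kwargs": {
  "series": [
    [0.03,-0.2,0,0],
    [0.07,-0.45,0,0],
    [0.11,-0.65,0,-0.0017],
    [0.139,-0.845,0.1,-0.0017],
    [0.139,-0.845,0.3,-0.0017],
    [0.139,-0.845,0.45,-0.0017],
    [0.139,-0.845,0.55,-0.0017],
    [0.139,-0.845,0.55,-0.0017],
    [0.139,-0.845,0.55,-0.0017]
  ]
}}

```text
time_s: 13.82
tcp_pos: [0.4875, -0.3894, 0.1073]
ee_rot: [[-0.986, -0.167, 0.001], [-0.167, 0.986, -0.001], [-0.001, -0.001, -1.0]]
wrist_force: [-0.6, -0.5, -0.8]
gripper_width: 0.726
```

```bash
python3 -c "
from h import *
go(.4855,-.3905,.083,9.4)
a=capture('top')['color'];b=capture('scene')['color']
f=lambda i:cv2.resize(i,(400,560),interpolation=2)
cv2.imwrite('pics/f.png',np.hstack([f(a[190:290,375:446]),f(b[120:197,195:250])]))"
```

```text
t 13.82 tcp [ 0.4875 -0.3894  0.1073] yaw 9.63 j6 -56.6 F [-0.6 -0.5 -0.8] w 63.1
shift [ 0.018 -0.006  0.203] turn 0.002
```

View pics/f.png

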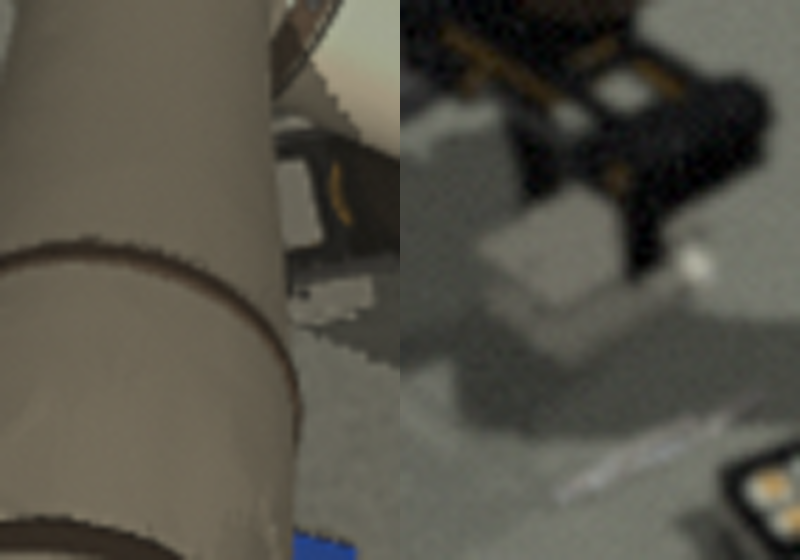

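In the right half, the gripped plate is level over the pile with edges in line. The tray in the stack is uncovered, with its parts visible at lower right. I'll lower gently.

Emit:
{"fn": "drive_tool", "kwargs": {
  "series": [
    [0.018,-0.006,0.05,0.002],
    [0.018,-0.006,0.1,0.002],
    [0.018,-0.006,0.14,0.002],
    [0.018,-0.006,0.17,0.002],
    [0.018,-0.006,0.185,0.002],
    [0.018,-0.006,0.195,0.002],
    [0.018,-0.006,0.2,0.002],
    [0.018,-0.006,0.2,0.002],
    [0.018,-0.006,0.2,0.002]
  ]
}}

```text
time_s: 15.05
tcp_pos: [0.485, -0.3904, 0.0827]
ee_rot: [[-0.987, -0.163, 0.0], [-0.163, 0.987, -0.0], [-0.0, -0.0, -1.0]]
wrist_force: [0.4, 0.3, -1.2]
gripper_width: 0.727
```

```bash
python3 -c "
from h import *
go(.4855,-.3905,.083,9.4)"
```

```text
t 15.05 tcp [ 0.485  -0.3904  0.0827] yaw 9.36 j6 -56.7 F [ 0.4  0.3 -1.2] w 63.3
shift [-0.004 -0.001 -0.002] turn -0.0004
```

Emit:
{"fn": "drive_tool", "kwargs": {
  "series": [
    [0,0,0.003,0],
    [0,0,0.003,0],
    [0,0,0.003,0],
    [0,0,0.003,0],
    [0,0,-0.1,0],
    [0,0,-0.3,0],
    [0,0,-0.6,0],
    [0,0,-0.8,0]
  ],
  "fingers": 87
}}

```text
time_s: 16.05
tcp_pos: [0.4855, -0.3907, 0.1815]
ee_rot: [[-0.987, -0.163, 0.003], [-0.163, 0.987, -0.002], [-0.002, -0.002, -1.0]]
wrist_force: [-1.1, -0.6, -0.5]
gripper_width: 0.998
```

Emit:
{"fn": "drive_tool", "kwargs": {
  "series": [
    [0,0.3,0,0.03],
    [0,0.6,0,0.06],
    [0,0.9,0,0.1285],
    [0,0.9,0,0.1285]
  ]
}}

```text
time_s: 16.55
tcp_pos: [0.4671, -0.2822, 0.1799]
ee_rot: [[-0.996, 0.091, 0.001], [0.091, 0.996, -0.0], [-0.001, -0.0, -1.0]]
wrist_force: [0.3, -0.5, 0.4]
gripper_width: 1.002
```

```bash
python3 -c "
from h import *
go(.488,-.1825,.098,-5.3)"
```

```text
t 16.55 tcp [ 0.4671 -0.2822  0.1799] yaw -5.2 j6 -81.1 F [ 0.3 -0.5  0.4] w 87.2
shift [-0.097  0.843  0.682] turn 0.0009
```

Move over the stack, staying high, then measure the tray and the placed plate from the scene view.

Emit:
{"fn": "drive_tool", "kwargs": {
  "series": [
    [-0.03,0.3,-0.2,0],
    [-0.06,0.6,-0.2,0],
    [-0.097,0.843,-0.2,0.001],
    [-0.097,0.843,-0.2,0.001],
    [-0.097,0.843,-0.2,0.001]
  ]
}}

```text
time_s: 17.18
tcp_pos: [0.4887, -0.1849, 0.203]
ee_rot: [[-0.995, 0.095, 0.001], [0.095, 0.995, -0.0], [-0.001, -0.0, -1.0]]
wrist_force: [0.1, -0.2, 0.3]
gripper_width: 0.999
```

Run:
```python
from h import *
go(.488,-.1825,.098,-5.3)
S=capture('scene');g=cv2.cvtColor(S['color'],cv2.COLOR_BGR2GRAY)
cv2.imwrite('pics/g.png',cv2.resize(S['color'][130:215,190:300],None,fx=6,fy=6,interpolation=2))
x0,y0,x1,y1=202,144,244,174
t,m=cv2.threshold(g[y0:y1,x0:x1],0,255,cv2.THRESH_OTSU)
k=max(cv2.findContours(m,cv2.RETR_EXTERNAL,cv2.CHAIN_APPROX_NONE)[0],key=cv2.contourArea)[:,0]+[x0,y0]
P=np.array([onz(S,a,b,.018)[:2] for a,b in k]); print(t,[np.round(v,1) for v in cv2.minAreaRect((P*1000).astype(np.float32))])
```

```text
t 17.18 tcp [ 0.4887 -0.1849  0.203 ] yaw -5.46 j6 -92.6 F [ 0.1 -0.2  0.3] w 86.9
shift [0.008 0.019 0.875] turn -0.0014
99.0 [array([ 489.4, -408.3]), array([129.9, 118. ]), np.float64(61.4)]
```

View pics/g.png

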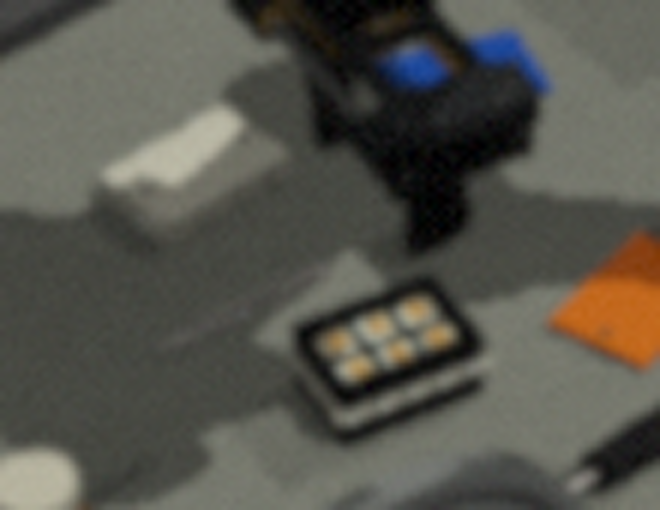

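The pile reads as one neat block at crop (190,180); the shadow spoiled that mask. The tray is uncovered and square on its plate at crop (390,340). I'll descend on it.

Emit:
{"fn": "drive_tool", "kwargs": {
  "series": [
    [0.005,0.01,0.25,-0.001],
    [0.008,0.016,0.5,-0.001],
    [0.008,0.016,0.7,-0.001],
    [0.008,0.016,0.82,-0.001],
    [0.008,0.016,0.875,-0.001],
    [0.008,0.016,0.875,-0.001],
    [0.008,0.016,0.875,-0.001],
    [0.008,0.016,0.875,-0.001]
  ]
}}

```text
time_s: 18.23
tcp_pos: [0.4881, -0.1822, 0.0984]
ee_rot: [[-0.996, 0.093, 0.002], [0.093, 0.996, -0.0], [-0.002, 0.0, -1.0]]
wrist_force: [0.4, 0.3, -0.0]
gripper_width: 0.997
```

```bash
python3 -c "
from h import *
go(.488,-.1825,.098,-5.3)"
```

```text
t 18.23 tcp [ 0.4881 -0.1822  0.0984] yaw -5.35 j6 -92.8 F [ 0.4  0.3 -0. ] w 86.8
shift [ 0.001 -0.003  0.003] turn -0.0005
```

Emit:
{"fn": "drive_tool", "kwargs": {
  "series": [
    [0,0,0,0],
    [0,0,0,0],
    [0,0,0,0],
    [0,0,0,0],
    [0,0,0,0],
    [0,0,0,0]
  ],
  "fingers": 48
}}

```text
time_s: 18.98
tcp_pos: [0.4876, -0.1823, 0.0977]
ee_rot: [[-0.996, 0.093, -0.0], [0.093, 0.996, -0.0], [0.0, -0.0, -1.0]]
wrist_force: [-0.2, -1.1, 0.5]
gripper_width: 0.659
```

Emit:
{"fn": "drive_tool", "kwargs": {
  "series": [
    [0,0,-0.04,0],
    [0,0,-0.1,0],
    [0,0,-0.2,0],
    [0,0,-0.35,0],
    [0,0,-0.55,0],
    [0,0,-0.75,0],
    [0,0,-0.9,0],
    [0,0,-0.9,0]
  ]
}}

```text
time_s: 19.98
tcp_pos: [0.4884, -0.1822, 0.2077]
ee_rot: [[-0.996, 0.093, 0.005], [0.093, 0.996, -0.0], [-0.005, 0.0, -1.0]]
wrist_force: [0.5, 0.2, -1.6]
gripper_width: 0.663
```

```bash
python3 -c "
from h import *
go(.5415,.1742,.099,9.3)"
```

```text
t 19.98 tcp [ 0.4884 -0.1822  0.2077] yaw -5.35 j6 -92.8 F [ 0.5  0.2 -1.6] w 57.7
shift [-0.159  2.998  0.907] turn -0.1279
```

Emit:
{"fn": "drive_tool", "kwargs": {
  "series": [
    [0,0.08,-0.15,0],
    [0,0.2,-0.3,0],
    [0,0.4,-0.5,0],
    [-0.05,0.6,-0.65,0],
    [-0.05,0.8,-0.7,0],
    [-0.05,0.98,-0.7,0]
  ]
}}

```text
time_s: 20.72
tcp_pos: [0.5044, -0.0648, 0.2894]
ee_rot: [[-0.996, 0.094, -0.0], [0.094, 0.996, 0.0], [0.0, 0.0, -1.0]]
wrist_force: [0.4, -0.0, -2.5]
gripper_width: 0.667
```

Emit:
{"fn": "drive_tool", "kwargs": {
  "series": [
    [0,0.2,0,-0.02],
    [-0.02,0.4,0,-0.05],
    [-0.04,0.6,0,-0.08],
    [-0.05,0.8,0,-0.11],
    [-0.05,0.9,0,-0.1279],
    [-0.05,0.95,0,-0.1279],
    [-0.05,0.95,0,-0.1279]
  ]
}}

```text
time_s: 21.6
tcp_pos: [0.5211, 0.0472, 0.2894]
ee_rot: [[-0.987, -0.161, -0.001], [-0.161, 0.987, -0.0], [0.001, -0.0, -1.0]]
wrist_force: [0.0, -0.3, -1.8]
gripper_width: 0.662
```

```bash
python3 -c "
from h import *
go(.5415,.1742,.099,9.3)"
```

```text
t 21.6 tcp [0.5211 0.0472 0.2894] yaw 9.27 j6 -103.7 F [ 0.  -0.3 -1.8] w 57.6
shift [-0.339  1.017  1.586] turn -0.0003
```

Emit:
{"fn": "drive_tool", "kwargs": {
  "series": [
    [-0.06,0.2,0,0],
    [-0.13,0.4,0,0],
    [-0.2,0.6,0,0],
    [-0.28,0.8,0,0],
    [-0.339,0.95,0,0],
    [-0.339,1.0,0,0],
    [-0.339,1.0,0.1,0],
    [-0.339,1.0,0.25,0],
    [-0.339,1.0,0.4,0],
    [-0.339,1.0,0.5,0]
  ]
}}

```text
time_s: 22.85
tcp_pos: [0.5413, 0.1713, 0.2281]
ee_rot: [[-0.987, -0.161, -0.002], [-0.161, 0.987, -0.001], [0.002, -0.001, -1.0]]
wrist_force: [-0.7, -0.2, -1.8]
gripper_width: 0.664
```

Emit:
{"fn": "drive_tool", "kwargs": {
  "series": [
    [0,0,0.15,0],
    [0,0,0.3,0],
    [0,0,0.45,0],
    [0,0,0.6,0],
    [0,0,0.75,0],
    [0,0,0.75,0],
    [0,0,0.75,0]
  ]
}}

```text
time_s: 23.72
tcp_pos: [0.5425, 0.1723, 0.1402]
ee_rot: [[-0.987, -0.162, 0.001], [-0.162, 0.987, 0.0], [-0.001, 0.0, -1.0]]
wrist_force: [0.1, -0.8, -0.1]
gripper_width: 0.661
```

```bash
python3 -c "
from h import *
go(.5415,.1742,.099,9.3);store()"
```

```text
t 23.73 tcp [0.5425 0.1723 0.1402] yaw 9.3 j6 -114.7 F [ 0.1 -0.8 -0.1] w 57.5
shift [0.006 0.017 0.344] turn -0.0
store xy [-0.0844 -0.002 ] bar z 0.0842 q 0.511 rad 0.106 F [ 0.1 -0.8 -0.1] w 57.5 t 23.725
```

Emit:
{"fn": "drive_tool", "kwargs": {
  "series": [
    [0,0,0.1,0],
    [0,0,0.18,0],
    [0,0,0.25,0],
    [0,0,0.29,0],
    [0,0,0.31,0],
    [0,0,0.325,0],
    [0,0,0.335,0],
    [0,0,0.335,0],
    [0,0,0.335,0]
  ]
}}

```text
time_s: 24.85
tcp_pos: [0.5421, 0.1723, 0.0996]
ee_rot: [[-0.987, -0.162, 0.0], [-0.162, 0.987, 0.0], [-0.0, 0.0, -1.0]]
wrist_force: [-0.0, -0.3, -1.8]
gripper_width: 0.664
```

```bash
python3 -c "
from h import *
go(.5415,.1742,.099,9.3)"
```

```text
t 24.85 tcp [0.5421 0.1723 0.0996] yaw 9.3 j6 -114.7 F [-0.  -0.3 -1.8] w 57.8
shift [0.002 0.016 0.005] turn -0.0
```

Emit:
{"fn": "drive_tool", "kwargs": {
  "series": [
    [0,0,0.005,0],
    [0,0,0.009,0],
    [0,0,0.009,0],
    [0,0,0.009,0]
  ]
}}

```text
time_s: 25.35
tcp_pos: [0.5421, 0.1723, 0.0987]
ee_rot: [[-0.987, -0.162, 0.0], [-0.162, 0.987, 0.0], [-0.0, 0.0, -1.0]]
wrist_force: [-1.7, -0.8, 2.6]
gripper_width: 0.665
```

Emit:
{"fn": "drive_tool", "kwargs": {
  "series": [
    [0,0,0,0],
    [0,0,0,0],
    [0,0,0,0],
    [0,0,0,0],
    [0,0,0,0],
    [0,0,-0.1,0],
    [0,0,-0.3,0],
    [0,0,-0.55,0],
    [0,0,-0.8,0],
    [0,0,-1.0,0]
  ],
  "fingers": 87
}}

```text
time_s: 26.6
tcp_pos: [0.5423, 0.1724, 0.2208]
ee_rot: [[-0.987, -0.162, 0.002], [-0.162, 0.987, 0.001], [-0.002, 0.001, -1.0]]
wrist_force: [-0.6, 0.2, -0.7]
gripper_width: 0.999
```

Emit:
{"fn": "drive_tool", "kwargs": {
  "series": [
    [0,0,-0.25,0],
    [0,0,-0.5,0],
    [0,0,-0.75,0],
    [0,0,-0.95,0],
    [0,0,-0.95,0]
  ]
}}

```text
time_s: 27.22
tcp_pos: [0.5425, 0.1724, 0.3354]
ee_rot: [[-0.987, -0.162, 0.005], [-0.162, 0.987, 0.003], [-0.006, 0.002, -1.0]]
wrist_force: [0.1, 0.7, -1.2]
gripper_width: 1.001
```

Run:
```python
from h import *
q=1.48;a=1.431-q
w=O+RS@[-.192*np.sin(a),0]; z=.02+.192*np.cos(a)
print(w,z); go(w[0],w[1],.2715,9.3)
b=capture('scene');a=capture('top')
f=lambda i:cv2.resize(i,(400,560),interpolation=2)
cv2.imwrite('pics/i.png',np.hstack([f(b['color'][145:285,245:345]),f(a['color'][160:265,180:255])]))
```

```text
[0.63468062 0.18941976] 0.21176955011471715
t 27.23 tcp [0.5425 0.1724 0.3354] yaw 9.3 j6 -114.7 F [ 0.1  0.7 -1.2] w 87.1
shift [-0.778  0.014  0.537] turn 0.0
```

View pics/i.png

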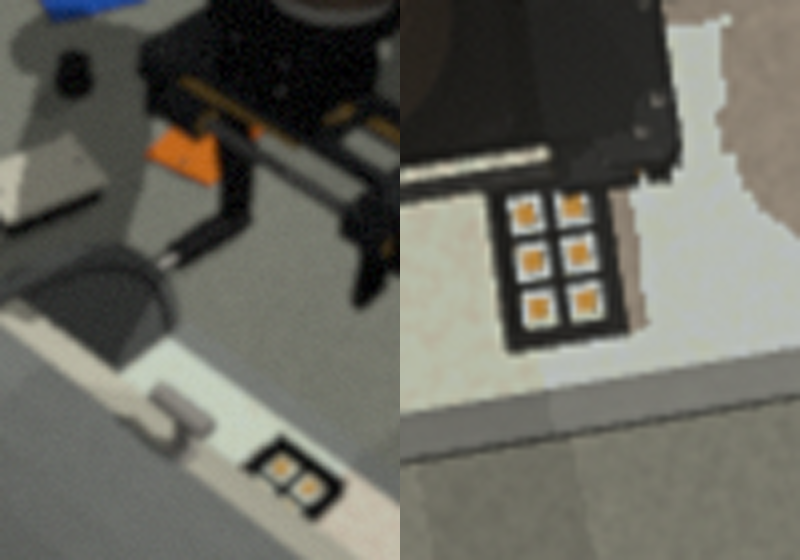

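The tray stands flat inside the floor, let go; all six pockets are visible at crop (560,270). Next I'll re-grip the pull to shut the door.

Emit:
{"fn": "drive_tool", "kwargs": {
  "series": [
    [-0.25,0.005,0,0],
    [-0.5,0.01,0,0],
    [-0.778,0.014,0,0],
    [-0.778,0.014,0,0],
    [-0.778,0.014,0.2,0],
    [-0.778,0.014,0.4,0],
    [-0.778,0.014,0.537,0],
    [-0.778,0.014,0.537,0],
    [-0.778,0.014,0.537,0]
  ]
}}

```text
time_s: 28.45
tcp_pos: [0.6342, 0.1891, 0.2689]
ee_rot: [[-0.987, -0.162, 0.002], [-0.162, 0.987, 0.0], [-0.002, 0.0, -1.0]]
wrist_force: [1.2, -0.3, 0.6]
gripper_width: 0.996
```

Emit:
{"fn": "drive_tool", "kwargs": {
  "series": [
    [0,0,0,0],
    [0,0,0,0],
    [0,0,0,0],
    [0,0,0,0],
    [0,0,0,0],
    [0,0,0,0]
  ],
  "fingers": 30
}}

```text
time_s: 29.2
tcp_pos: [0.6339, 0.1893, 0.2679]
ee_rot: [[-0.987, -0.162, 0.0], [-0.162, 0.987, 0.001], [-0.0, 0.001, -1.0]]
wrist_force: [-0.1, 1.8, -0.6]
gripper_width: 0.454
```

```bash
python3 -c "
from h import *
store()
q0=1.48
def d(q,q0):
    a,b=1.431-q,1.431-q0
    return round(.192*(np.sin(a)-np.sin(b))/.12,3),round(-.192*(np.cos(a)-np.cos(b))/.12,3)
for s,L in ((1.48,np.linspace(1.48,.87,9)[1:]),(.87,np.linspace(.87,.3,9)[1:]),(.3,np.linspace(.3,-.02,9)[1:])):
    print([[d(q,s)[0],0,d(q,s)[1],0] for q in L])
"
```

```text
store xy [0.0086 0.    ] bar z 0.2119 q 1.476 rad 0.1921 F [-0.1  1.8 -0.6] w 39.5 t 29.2
[[np.float64(0.122), 0, np.float64(-0.001), 0], [np.float64(0.244), 0, np.float64(0.007), 0], [np.float64(0.364), 0, np.float64(0.024), 0], [np.float64(0.484), 0, np.float64(0.05), 0], [np.float64(0.6), 0, np.float64(0.086), 0], [np.float64(0.714), 0, np.float64(0.13), 0], [np.float64(0.824), 0, np.float64(0.182), 0], [np.float64(0.93), 0, np.float64(0.243), 0]]
[[np.float64(0.094), 0, np.float64(0.064), 0], [np.float64(0.184), 0, np.float64(0.135), 0], [np.float64(0.268), 0, np.float64(0.211), 0], [np.float64(0.347), 0, np.float64(0.294), 0], [np.float64(0.419), 0, np.float64(0.382), 0], [np.float64(0.485), 0, np.float64(0.475), 0], [np.float64(0.544), 0, np.float64(0.572), 0], [np.float64(0.596), 0, np.float64(0.674), 0]]
[[np.float64(0.026), 0, np.float64(0.058), 0], [np.float64(0.05), 0, np.float64(0.118), 0], [np.float64(0.071), 0, np.float64(0.178), 0], [np.float64(0.09), 0, np.float64(0.239), 0], [np.float64(0.106), 0, np.float64(0.301), 0], [np.float64(0.12), 0, np.float64(0.364), 0], [np.float64(0.132), 0, np.float64(0.427), 0], [np.float64(0.141), 0, np.float64(0.49), 0]]
```

Emit:
{"fn": "drive_tool", "kwargs": {
  "series": [
    [0.06,0,0,0],
    [0.122,0,0,0],
    [0.244,0,0.007,0],
    [0.364,0,0.024,0],
    [0.484,0,0.05,0],
    [0.6,0,0.086,0],
    [0.714,0,0.13,0],
    [0.824,0,0.182,0],
    [0.93,0,0.243,0],
    [0.93,0,0.243,0]
  ]
}}

```text
time_s: 30.45
tcp_pos: [0.5238, 0.1708, 0.2392]
ee_rot: [[-0.987, -0.162, 0.002], [-0.162, 0.987, 0.0], [-0.002, -0.0, -1.0]]
wrist_force: [0.8, -0.4, -1.0]
gripper_width: 0.454
```

Emit:
{"fn": "drive_tool", "kwargs": {
  "series": [
    [0.094,0,0.064,0],
    [0.184,0,0.135,0],
    [0.268,0,0.211,0],
    [0.347,0,0.294,0],
    [0.419,0,0.382,0],
    [0.485,0,0.475,0],
    [0.544,0,0.572,0],
    [0.596,0,0.674,0],
    [0.596,0,0.674,0]
  ]
}}

```text
time_s: 31.58
tcp_pos: [0.4515, 0.1586, 0.1558]
ee_rot: [[-0.987, -0.161, -0.004], [-0.161, 0.987, -0.002], [0.005, -0.001, -1.0]]
wrist_force: [-0.5, -2.1, -2.4]
gripper_width: 0.45
```

```bash
python3 -c "
from h import *
store()"
```

```text
store xy [-0.1764 -0.0008] bar z 0.0998 q 0.285 rad 0.1936 F [-0.5 -2.1 -2.4] w 39.1 t 31.575
```

Emit:
{"fn": "drive_tool", "kwargs": {
  "series": [
    [0.026,0,0.058,0],
    [0.05,0,0.118,0],
    [0.071,0,0.178,0],
    [0.09,0,0.239,0],
    [0.106,0,0.301,0],
    [0.12,0,0.364,0],
    [0.132,0,0.427,0],
    [0.132,0,0.427,0],
    [0.132,0,0.427,0]
  ]
}}

```text
time_s: 32.7
tcp_pos: [0.4366, 0.1561, 0.1057]
ee_rot: [[-0.987, -0.161, -0.003], [-0.161, 0.987, -0.002], [0.003, -0.001, -1.0]]
wrist_force: [-1.6, -4.5, -4.0]
gripper_width: 0.454
```

Emit:
{"fn": "drive_tool", "kwargs": {
  "series": [
    [0.003,0,0.02,0],
    [0.005,0,0.04,0],
    [0.006,0,0.055,0],
    [0.006,0,0.055,0]
  ]
}}

```text
time_s: 33.2
tcp_pos: [0.4359, 0.156, 0.1011]
ee_rot: [[-0.987, -0.161, -0.002], [-0.161, 0.987, -0.002], [0.002, -0.001, -1.0]]
wrist_force: [-7.4, -4.8, 10.3]
gripper_width: 0.452
```

```bash
python3 -c "
from h import *
store()"
```

```text
store xy [-0.1921 -0.0008] bar z 0.0451 q -0.01 rad 0.1938 F [-7.4 -4.8 10.3] w 39.3 t 33.2
```

Emit:
{"fn": "drive_tool", "kwargs": {
  "series": [
    [0,0,0.01,0],
    [0,0,0.02,0],
    [0,0,0.02,0]
  ]
}}

```text
time_s: 33.58
tcp_pos: [0.436, 0.1561, 0.1008]
ee_rot: [[-0.987, -0.163, -0.001], [-0.163, 0.987, -0.002], [0.002, -0.002, -1.0]]
wrist_force: [-12.3, -6.2, 28.7]
gripper_width: 0.454
```

```bash
python3 -c "
from h import *
store()"
```

```text
store xy [-0.192  -0.0008] bar z 0.0448 q -0.011 rad 0.1936 F [-12.3  -6.2  28.7] w 39.5 t 33.575
```

The door is hard on its stop. I'll unload, open and back straight up.

Emit:
{"fn": "drive_tool", "kwargs": {
  "series": [
    [0,0,-0.02,0],
    [0,0,-0.02,0]
  ]
}}

```text
time_s: 33.83
tcp_pos: [0.436, 0.156, 0.101]
ee_rot: [[-0.987, -0.162, -0.002], [-0.162, 0.987, -0.001], [0.002, -0.001, -1.0]]
wrist_force: [-6.0, -6.2, 8.9]
gripper_width: 0.459
```

Emit:
{"fn": "drive_tool", "kwargs": {
  "series": [
    [0,0,0,0],
    [0,0,0,0],
    [0,0,0,0],
    [0,0,0,0],
    [0,0,0,0],
    [0,0,-0.2,0],
    [0,0,-0.5,0],
    [0,0,-0.75,0],
    [0,0,-1,0]
  ],
  "fingers": 87
}}

```text
time_s: 34.95
tcp_pos: [0.4367, 0.1567, 0.221]
ee_rot: [[-0.987, -0.161, 0.0], [-0.161, 0.987, 0.0], [-0.0, 0.0, -1.0]]
wrist_force: [-0.8, 0.4, 0.3]
gripper_width: 0.998
```

Emit:
{"fn": "drive_tool", "kwargs": {
  "series": [
    [0,0,-0.3,0],
    [0,0,-0.7,0],
    [0.3,-0.3,-0.8,0],
    [0.3,-0.8,-0.8,0],
    [0.3,-0.8,-0.8,0],
    [0.3,-0.8,-0.8,0]
  ]
}}

```text
time_s: 35.7
tcp_pos: [0.4168, 0.0561, 0.316]
ee_rot: [[-0.987, -0.161, 0.0], [-0.161, 0.987, 0.0], [-0.0, 0.0, -1.0]]
wrist_force: [0.3, 0.0, -0.1]
gripper_width: 0.997
```

Run:
```python
from h import *
import pickle
go(.4,.1,.3)
T=capture('top');S=capture('scene')
f=lambda i,k:cv2.resize(i,None,fx=k,fy=k,interpolation=2)
a=f(T['color'][95:345,115:455],2.3)[:575]; cv2.imwrite('pics/j.png',a)
b=S['color'][110:360,180:400];cv2.imwrite('pics/k.png',f(b,2.4))
# lower pull check: predicted bar pixel for q=0 and 0.04
for q in (0,.04,.1):
    x=-.192*np.sin(1.431-q);p=np.r_[O+RS@[x,0],.02+.192*np.cos(1.431-q)];print(q,np.round(pix(S,p),1),np.round(pix(T,p),1))
```

```text
t 35.7 tcp [0.4168 0.0561 0.316 ] yaw 9.24 j6 -110.7 F [ 0.3  0.  -0.1] w 86.7
shift [0.08  0.384 0.133] turn 0
0 [339.2 244.4] [213.2 247.8]
0.04 [339.2 242.8] [212.7 247.1]
0.1 [339.1 240.7] [211.9 245.8]
```

View pics/j.png

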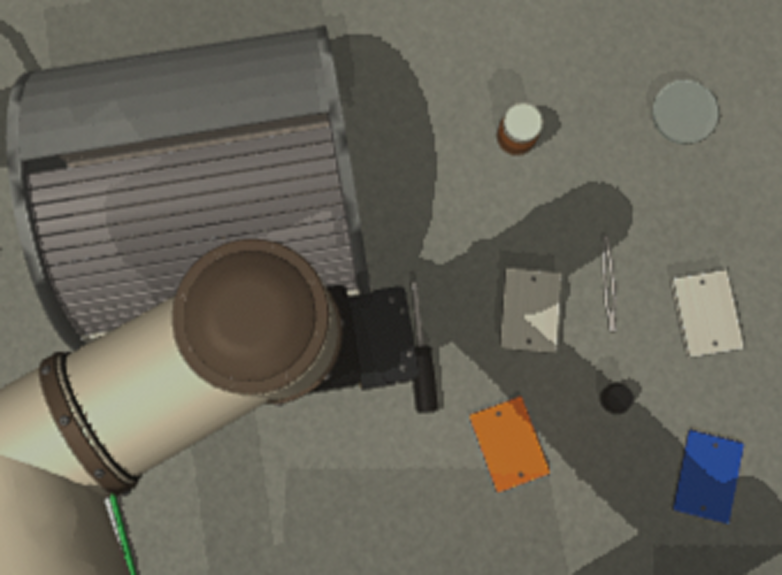

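View pics/k.png

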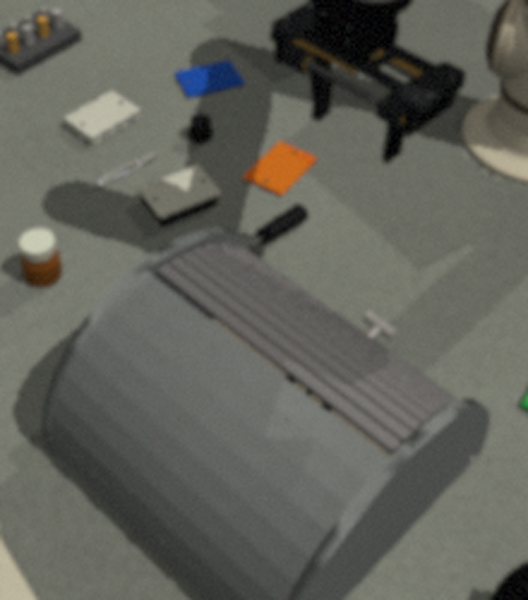

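The pull is at scene pixel (338,245), against a q=0 prediction of (339,244.4), so the door is shut. The pile looks neat and the bystanders are in place. One numeric check of plate and stack, then hand in.

Run:
```python
from h import *
T=capture('top');g=cv2.cvtColor(T['color'],cv2.COLOR_BGR2GRAY)
for nm,(x0,y0,x1,y1),z in (('plate on pile',(402,206,444,256),.018),('low plate',(327,203,366,254),.024)):
    t,m=cv2.threshold(g[y0:y1,x0:x1],0 if 'pile' in nm else 105,255,cv2.THRESH_OTSU if 'pile' in nm else 0)
    k=max(cv2.findContours(m,cv2.RETR_EXTERNAL,cv2.CHAIN_APPROX_NONE)[0],key=cv2.contourArea)[:,0]+[x0,y0]
    P=np.array([onz(T,a,b,z)[:2] for a,b in k]);print(nm,t,[np.round(v,1) for v in cv2.minAreaRect((P*1000).astype(np.float32))])
order.finish_job()
```

```text
plate on pile 142.0 [array([ 484.5, -388.7]), array([91.1, 62.9]), np.float64(9.4)]
low plate 105.0 [array([ 487.1, -184.4]), array([64.4, 89.8]), np.float64(84.5)]
the job is handed in; nothing more can be done
```

The job is finished and handed in at about 36 s of the 72 s allowed. The hand-in gives no verdict, so the results below are my own checks.

I rolled the door to its open stop, laid the spacer plate on the pile and stood the tray on the store floor. I then rolled the door shut until it was hard against its stop and backed the arm clear.

| Check | Result |
|---|---|
| Door | Pull seen at pixel (338, 245); fully shut predicts (339, 244.4). |
| Spacer plate on the pile | About 2 mm from where the pile plate was measured, edges in line (9.4° for both). |
| Lower plate in the stack | Within about 2 mm of where the stack's top was first measured, same angle. |
| Tray | Seen flat on the store floor before the door was shut. The gripper put it near store x −84, y −2 mm. It cannot be seen now. |
| Bystanders | The ones outside the store look unmoved. I did not check the small box inside it. |

One check failed: the scene-camera mask of the pile, taken just after I laid the plate, was spoiled by a shadow. I discarded it, and the plate figure above comes from the later top view. The lower-plate figure comes from a partly shaded view, so it is less certain.

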